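# Rebuild the two-tier bench stand and stow the train handset beneath it

## Robot

A 7-joint arm with a two-finger parallel gripper is mounted at the origin on a cart in front of the work surface, level with it; the furniture and walls round the work are solid. World frame = base frame: x ahead of the robot, y to its left, z up, the work surface at z = 0. Lengths are in m, angles in rad, forces in N, time in s.
With the tool pointing down it reaches from about 0.35 to 0.9 m from the base axis. Payload 8.1 kg.
Tool frame: the origin (TCP) lies at the very end of the fingers, on their centre line; the grasp point (between the pads) lies 19 mm behind it (grasp_offset is the distance from the TCP to the grasp point, in m); z points along the fingers, y is the line along which they close (so a half turn about z gives the same grasp; the last joint's range is limited). The gripper opens to 92 mm and grips with 3 to 60 N. Pads are 19 mm wide; open, the fingers measure 130 mm over their backs; the gripper's body (75 mm by 190 mm) begins 47 mm behind the grasp point.
Start: joints at [1.017, 0.434, 0.025, 1.573, -0.012, 1.134, -0.075], TCP at [0.272, -0.563, 0.199] pointing down, gripper open.
Joint ranges: [-2.62, 2.62], [-0.44, 2.09], [-1.27, 1.32], [0.08, 2.57], [-1.32, 4.46], [0.12, 2], [-2.74, 2.74]. Speed limits (rad/s): [2.22, 2.22, 3.01, 3.01, 3.14, 3.14, 3.14].

## Interface

Orientations are given as a rotation vector (axis times angle).
In Python, from cell import observe, get_image, camera_params, sign_off, silhouettes, grasp_offset gives the robot as it stands. The module is installed in compiled form; this text tells all that it offers.
- The arm moves only by the tool jog_arm, never from a script. Its argument "motion" is a list that holds one entry, the list of rows, each a list of 7 numbers: the shift along the tool's x, y, z in m, then the turn, a rotation vector about the tool's x, y, z in rad, then the closure, from -1 (fully open) to 1 (shut), so that 0 is half open. In form: [[[dx, dy, dz, wx, wy, wz, hand], ...]]. A call has 1 to 10 rows; each row is the pose to reach, as a shift and turn from the pose commanded when the call began, along the tool's axes at that moment; what a row does not reach only later rows make up. A row lasts 1/12 s, in which the tool goes at most 41.7 mm and 7.16 degrees, less where a joint would pass 70% of its speed; a pose out of reach is approached as far as the arm can. A call with a gripper value outside its range is refused whole. The fingers move at their own pace and stop on an object; "force" is the grip in N (left out, the last holds). Time passes only in rows, so rows that repeat a pose let the fingers close. It gives the time, the measured TCP pose, the force, the opening and the grip force at its end, in the units of the state.
- observe(): the state, without advancing time (a new reading comes with each control period).
- get_image(name): name is "side" or "top"; returns the picture (420x560x3 uint8, red, green, blue); there is no depth.
- camera_params(name): a dict with "vertical_fov" (degrees; the focal length in pixels is half the picture's height over the tangent of half this angle, whatever the lens; pixels are square), "cx", "cy" (the principal point, pixels), "T" (4x4, takes a point from camera to world coordinates). Camera axes: x right, y down, z forward; pixel columns grow to the right and rows downward; lengths in m; the calibration is good to about 2 mm. A picture is of the moment at which its call begins. camera_params takes no time and is no camera call.
- sign_off(): hands the job in; it is judged then, once.
Trained networks look in the newest picture that a camera, given by its name, has taken for a name from the list of things; names that differ only in an ending like _2 or _b are one class to them, and where a whole thing is asked for, a point or a joint stands for the part that bears it (a point fixed in the world has none). Each returns a list of dicts, best first, with "p" (0 to 1); they miss things now and then, are a little off and sometimes report something else, mostly with a low value. They report only what shows in the picture. A call takes as long as a camera call.
- silhouettes(query, camera): "mask" (420x560 bool, what is visible of it) and "pixel" ([column, row] in pixels, amid what is visible of it).
The state is a dict: "clock": time; "joints": joint angles; "dq": joint speeds; "joint_efforts": joint torques, N m; "position": TCP position; "ee_rot": TCP orientation; "force": force on the tool from outside, world axes, zero at the start; "ft_torque": the same for the moment, N m; "width": opening from 0.0 (shut) to 1.0 (fully open); "gripper_force": force on a finger pad.
Only numpy, scipy, OpenCV 4.12 (cv2) and the standard library are available. Lean on these libraries where they do the work, as an engineer would, in place of code of your own. Each camera call takes 0.05 s, during which the arm holds its last target. There are 200 camera calls.

## Task

Rebuild the two-tier stand on the bench: lower the larger tray, the one with the wide corner holes, over all four posts until it rests level on the lower shoulders, then the smaller tray with the narrow holes level onto the upper shoulders, without letting either drop. When both are on, bring the train handset to the open side of the stand and push it in lengthways along the middle, flat on the bench and without touching the tray above, until none of it sticks out beyond the lower tray. Leave the glue bottle, the tape and the paint tin where they are.

Things in the scene. Friction and masses are not known exactly. Their poses are not given: they have to be found in the camera images.
- stand: Steel stand fixed to the bench. Origin: on the bench amid its four posts, z up; open front toward -x of its frame, which looks roughly to the robot's left. Posts at x +-44, y +-64 mm, each 24 mm in diameter up to the lower shoulder at 70 mm height, 15 mm up to the upper shoulder at 125 mm, 7.6 mm up to a tapered tip at 145 mm.
- stand_mouth (a point): Middle of the stand's open front, on the bench, 63 mm before the stand's origin, just below the edge of the seated lower tray; same axes as the stand. Things slide in along +x between two foot rails (8 mm high, 102 mm apart, from 1 mm in) and are stopped by a cross bar (14 mm high) 113 mm further in.
- lower_tray: Larger grey metal tray, 126 (x) x 180 (y) mm, plate 5 mm, rim 12 mm high, 0.2 kg; corner holes 20 mm wide at x +-44, y +-64. Origin: centre of underside, z up. Handle at its centre: steel bar along y, 70 mm long, 10 thick, 22 to 36 mm above the underside, feet at y +-30. Seated: origin 70 mm above the stand's, edges parallel, either way round. Starts left of the stand, near or far.
- upper_tray: Smaller grey metal tray, 110 (x) x 152 (y) mm, same plate, rim, mass, hole spacing and handle as the larger; corner holes 10.5 mm wide, too narrow for the middle part of the posts. Origin: centre of underside, z up. Seated: origin 125 mm above the stand's, edges parallel, either way round. Starts in the place the larger tray does not.
- handset: Train handset: dark flat box with a red knob on top, 105 (x) x 58 (y) mm, case 26 mm high (36 with knob), 0.16 kg. Origin: centre of underside. Starts on the bench at the open side of the stand. Stowed: origin about 3 to 9 mm before the stand's origin, x along the stand's x, either end first. The trays above force the pushing tool to lean in, tilted about 40 degrees from vertical.
- glue_bottle: Bystander: glue bottle with a pointed cap, 38 mm wide, 108 mm high. Origin: centre of the base.
- tape_roll: Bystander: roll of masking tape lying flat, 60 mm in diameter, 18 mm high. Origin: centre of the underside.
- paint_pot: Bystander: small paint tin, 28 mm in diameter, 32 mm high. Origin: centre of the base.

How it is judged:
On the way, in this order (a step that is already met when the one before it is completed fails the run):
1. the larger tray rests level on the four lower shoulders (horizontal distance between lower_tray and stand below 0.006 m and z of lower_tray in the frame of stand between 0.067 and 0.073 m and angle between the x axis of lower_tray and the x axis of stand, either way round below 0.08 rad and angle between lower_tray's own z axis and vertical below 0.03 rad), for 0.2 s.
2. the smaller tray rests level on the four upper shoulders, the larger still in place (all of step 1 and horizontal distance between upper_tray and stand below 0.006 m and z of upper_tray in the frame of stand between 0.122 and 0.128 m and angle between the x axis of upper_tray and the x axis of stand, either way round below 0.08 rad and angle between upper_tray's own z axis and vertical below 0.03 rad), for 0.2 s.
3. the handset lies lengthways on the bench wholly under the lower tray (all of step 2 and x of handset in the frame of stand between -0.012 and 0.02 m and y of handset in the frame of stand between -0.03 and 0.03 m and z of handset in the frame of stand below 0.006 m and angle between the x axis of handset and the x axis of stand, either way round below 0.2 rad and angle between handset's own z axis and vertical below 0.05 rad), for 0.2 s.
At the end, for the whole second after the job is handed in: Both trays on their shoulders: height within 3 mm, sideways 6 mm, level 0.03 rad, parallel to the stand 0.08 rad. Handset flat on the bench under the lower tray: centre at most 12 mm before the stand's centre, 30 mm off the middle line, lengthways within 0.2 rad. All at rest (all of step 3 and linear speed of each of lower_tray, upper_tray, handset below 0.02 m/s); the robot touches nothing.
It fails at once if the handset touches the tray above it (contact force between handset and lower_tray above 1 N).
It fails at once if the larger tray is dropped onto its shoulders (over 0.4 m/s within 20 mm above its seat) (horizontal distance between lower_tray and stand below 0.02 m and z of lower_tray in the frame of stand between 0.06 and 0.09 m and linear speed of lower_tray above 0.4 m/s).
It fails at once if the smaller tray is dropped onto its shoulders (over 0.4 m/s within 20 mm above its seat) (horizontal distance between upper_tray and stand below 0.02 m and z of upper_tray in the frame of stand between 0.115 and 0.145 m and linear speed of upper_tray above 0.4 m/s).
It fails at once if the glue bottle, the tape or the paint tin is moved by more than 30 mm (distance of any of glue_bottle, tape_roll, paint_pot from where it was at the start of the episode above 0.03 m).
It also fails if it takes over 72 s, if anything falls off the work surface, if the arm or the gripper's body presses on something with over 40 N, if the wrist force passes 120 N, or if a joint passes its speed limit or range.

## Working session

There is one attempt and no reset: what is moved stays moved. The work goes in short steps, Python scripts to look and compute and a tool call to move; the robot and the scene stay as the last step left them, time stands still between calls to the robot, and variables do not carry over. Pictures are saved under pics/ and viewed, at most 10 in all, crops included, and the job is handed in when it is done.

Besides the shell and the picture viewer there is one more tool, called as a command line: name --argument value ..., lists and objects as JSON in quotes. jog_arm: Moves the arm, as the interface text tells. Its arguments: {"type":"object","properties":{"motion":{"type":"array"},"force":{"type":"number"}},"required":["motion"]}

```bash
mkdir -p pics
python3 - <<'E'
from cell import *
import cv2,numpy as np
for c in("side","top"):
    cv2.imwrite(f"pics/{c}0.png",get_image(c)[:,:,::-1]); p=camera_params(c); print(c,p["vertical_fov"],p["cx"],p["cy"],np.round(p["T"],3).tolist())
    for n in("stand","lower_tray","upper_tray","handset","glue_bottle","tape_roll","paint_pot"):
        print(n,[(round(float(d["p"]),2),np.round(d["pixel"]).tolist(),int(d["mask"].sum())) for d in silhouettes(n,c)][:3])
o=observe();print({k:np.round(v,3).tolist() for k,v in o.items()},grasp_offset)
E
```

```text
side 56.57544699408821 272.89390290557117 211.33788960484435 [[-0.983, -0.109, 0.145, 0.375], [-0.182, 0.593, -0.785, 0.757], [-0.0, -0.798, -0.603, 0.583], [0.0, 0.0, 0.0, 1.0]]
stand [(0.69, [264.0, 185.0], 1622)]
lower_tray [(0.68, [190.0, 338.0], 6831)]
upper_tray [(0.86, [290.0, 274.0], 3350)]
handset [(0.93, [231.0, 261.0], 1100)]
glue_bottle [(0.68, [316.0, 167.0], 330)]
tape_roll [(0.73, [323.0, 162.0], 199), (0.73, [188.0, 337.0], 6770)]
paint_pot [(0.72, [321.0, 218.0], 170)]
top 46.54068192701171 277.2468182136652 215.82370153934727 [[-0.017, -0.97, 0.243, 0.242], [-1.0, 0.017, -0.003, 0.044], [-0.001, -0.243, -0.97, 1.15], [0.0, 0.0, 0.0, 1.0]]
stand [(0.75, [324.0, 188.0], 1670)]
lower_tray [(0.71, [144.0, 193.0], 3606), (0.33, [371.0, 252.0], 320)]
upper_tray [(0.95, [209.0, 253.0], 2908)]
handset [(0.76, [220.0, 200.0], 1114)]
glue_bottle [(0.7, [373.0, 251.0], 285)]
tape_roll [(0.75, [414.0, 262.0], 596), (0.47, [285.0, 270.0], 130)]
paint_pot []
{'clock': 0.8, 'joints': [1.017, 0.434, 0.025, 1.573, -0.012, 1.134, -0.075], 'dq': [-0.001, 0.001, 0.001, 0.001, 0.001, -0.001, 0.002], 'joint_efforts': [0.0, -66.76, 0.984, -31.48, -0.061, 0.033, 0.0], 'position': [0.272, -0.563, 0.199], 'ee_rot': [-3.062, -0.702, 0.0], 'force': [-0.786, 0.889, 0.372], 'ft_torque': [0.018, -0.009, 0.016], 'gripper_force': 0.0, 'width': 0.999} 0.0188
```

View pics/top0.png

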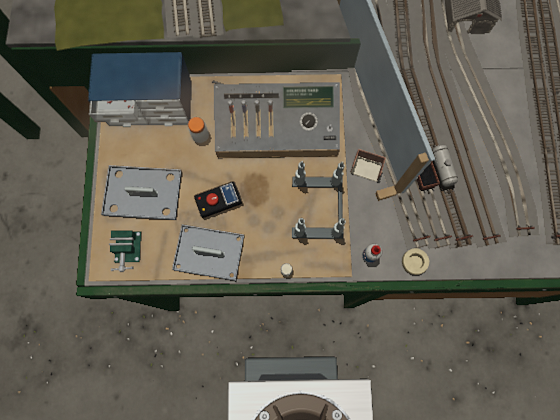

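View pics/side0.png

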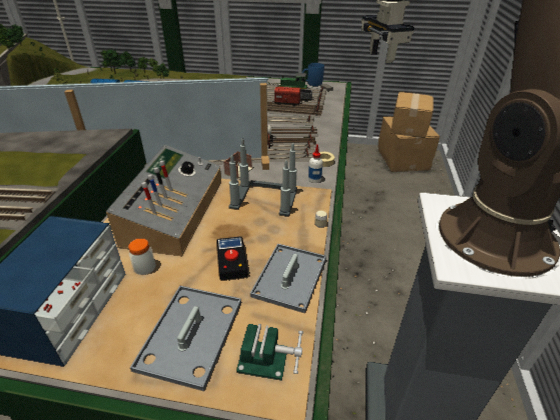

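```bash
cat > h.py <<'E'
from cell import *
import cv2,numpy as np
from scipy.optimize import minimize
from scipy.spatial.transform import Rotation as R
P={c:camera_params(c) for c in("side","top")}
def proj(c,X):
    p=P[c];f=210/np.tan(np.radians(p["vertical_fov"]/2));T=np.array(p["T"])
    q=(np.asarray(X)-T[:3,3])@T[:3,:3]
    return np.c_[f*q[:,0]/q[:,2]+p["cx"],f*q[:,1]/q[:,2]+p["cy"]]
def box(x0,x1,y0,y1,z0,z1): return np.array([[x,y,z] for x in(x0,x1) for y in(y0,y1) for z in(z0,z1)])/1e3
def cyl(x,y,r,z0,z1,r1=None):
    a=np.linspace(0,2*np.pi,24,endpoint=False);g=lambda r,z:np.c_[x+r*np.cos(a),y+r*np.sin(a),0*a+z]
    return np.r_[g(r,z0),g(r if r1 is None else r1,z1)]/1e3
posts=[cyl(x,y,r,a,b,r1) for x in(-44,44) for y in(-64,64) for r,a,b,r1 in((12,0,70,12),(7.5,70,125,7.5),(3.8,125,140,3.8),(3.8,140,145,2))]
M=dict(stand=posts+[box(-62,62,51,77,0,8),box(-62,62,-77,-51,0,8),box(50,62,-77,77,0,14)],
 lower_tray=[box(-63,63,-90,90,0,12),box(-5,5,-35,35,22,36)],upper_tray=[box(-55,55,-76,76,0,12),box(-5,5,-35,35,22,36)],
 handset=[box(-52.5,52.5,-29,29,0,26),cyl(0,0,8,26,36)])
def render(n,c,v,z=0,S=4):
    m=np.zeros((420*S,560*S),np.uint8);r=R.from_euler('z',v[2]).as_matrix()
    for b in M[n]:
        q=proj(c,b@r.T+[v[0],v[1],z]); cv2.fillConvexPoly(m,cv2.convexHull(np.round(((q+.5)*S-.5)).astype(np.int32)),1)
    return cv2.resize(m*1.0,(560,420),interpolation=cv2.INTER_AREA)
def fit(n,v0,masks,z=0):
    def cost(v):
        t=0
        for c,m in masks.items():
            r=render(n,c,v,z); t+=1-np.minimum(r,m).sum()/np.maximum(r,m).sum()
        return t/len(masks)
    s=minimize(cost,v0,method='Nelder-Mead',options=dict(initial_simplex=np.array(v0)+np.array([[0,0,0],[.02,0,0],[0,.02,0],[0,0,.2]]),xatol=2e-4,fatol=1e-4))
    return s.x,s.fun
def mask(n,c): 
    d=silhouettes(n,c); return d[0]["mask"]*1.0 if d else None
def ray(c,u,z=0):
    p=P[c];f=210/np.tan(np.radians(p["vertical_fov"]/2));T=np.array(p["T"])
    d=T[:3,:3]@[(u[0]-p["cx"])/f,(u[1]-p["cy"])/f,1];o=T[:3,3];return o+d*(z-o[2])/d[2]
def go(x,y,z,yaw,tilt=0,o=None):
    """tool shift/turn to reach TCP at xyz; tool y axis along world angle yaw, pointing down, then tilted about tool y"""
    o=o or observe();R0=R.from_rotvec(o["ee_rot"])
    Rt=R.from_matrix(np.array([[np.sin(yaw),np.cos(yaw),0],[-np.cos(yaw),np.sin(yaw),0],[0,0,-1]]).T if 0 else np.c_[[np.sin(yaw),-np.cos(yaw),0],[np.cos(yaw),np.sin(yaw),0],[0,0,-1]])*R.from_euler('y',tilt)
    assert abs(np.linalg.det(Rt.as_matrix())-1)<1e-6
    return np.round(np.r_[R0.inv().apply(np.array([x,y,z])-o["position"]),(R0.inv()*Rt).as_rotvec()],4).tolist()
E
python3 - <<'E'
from h import *
G=dict(stand=((324,200),-1.57),lower_tray=((144,193),1.5),upper_tray=((209,253),1.4),handset=((218,200),-1.5))
for n,(u,a) in G.items():
    ms={c:mask(n,c) for c in P};p=ray("top",u,.02)
    for s in(("top","side"),("top",),("side",)):
        v,f=fit(n,[p[0],p[1],a],{c:ms[c] for c in s});print(n,s,np.round(v,4),round(f,3))
        if n=="stand" and len(s)==2:
            for c in s:
                im=get_image(c);d=np.abs(render(n,c,v)-ms[c]);
for n,u in(("glue",(373,255)),("tape",(416,262)),("paint",(287,271))):print(n,ray("top",u,.01))
E
```

```text
stand ('top', 'side') [ 0.5507 -0.0571 -1.6004] 0.139
stand ('top',) [ 0.5511 -0.0573 -1.6024] 0.073
stand ('side',) [ 0.5501 -0.0553 -1.589 ] 0.194
lower_tray ('top', 'side') [0.5942 0.372  3.0653] 0.083
lower_tray ('top',) [0.5945 0.37   3.0608] 0.06
lower_tray ('side',) [0.5927 0.3744 3.0576] 0.076
upper_tray ('top', 'side') [0.4437 0.2062 2.9563] 0.049
upper_tray ('top',) [0.4437 0.2045 2.9555] 0.035
upper_tray ('side',) [0.4405 0.21   2.9456] 0.063
handset ('top', 'side') [ 0.5714  0.1837 -1.2233] 0.073
handset ('top',) [ 0.5716  0.1829 -1.2274] 0.074
handset ('side',) [ 0.5708  0.1857 -1.2131] 0.064
glue [ 0.428402   -0.18425066  0.01      ]
tape [ 0.41007277 -0.28420513  0.01      ]
paint [0.39402898 0.01937329 0.01      ]
```

jog_arm --motion '[[[0.028,-0.028,0,0,0,0,0],[0.056,-0.056,0,0,0,0,0],[0.084,-0.084,0,0,0,0,0],[0.112,-0.112,0,0,0,0,0],[0.14,-0.14,0,0,0,0,0],[0.168,-0.168,0,0,0,0,0],[0.196,-0.196,0,0,0,0,0],[0.224,-0.224,0,0,0,0,0],[0.252,-0.252,0,0,0,0,0],[0.28,-0.28,0,0,0,0,0]]]' --force 40

```text
clock: 2.13
position: [0.4027, -0.1868, 0.1998]
ee_rot: [3.062, 0.702, 0.001]
force: [1.4, -0.3, -0.3]
width: 0.505
gripper_force: 0.0
```

jog_arm --motion '[[[0.028,-0.028,0,0,0,0,0],[0.056,-0.056,0,0,0,0,0],[0.084,-0.084,0,0,0,0,0],[0.112,-0.112,0,0,0,0,0],[0.14,-0.14,0,0,0,0,0],[0.168,-0.168,0,0,0,0,0],[0.196,-0.196,0,0,0,0,0],[0.224,-0.224,0,0,0,0,0],[0.252,-0.252,0,0,0,0,0],[0.28,-0.28,0,0,0,0,0]]]'

```text
clock: 2.97
position: [0.5328, 0.1873, 0.1996]
ee_rot: [3.062, 0.701, 0.001]
force: [0.6, -0.1, 0.4]
width: 0.499
gripper_force: 0.0
```

```bash
python3 -c "
from h import *
o=observe();print(o['clock'],o['joints'],go(.594,.372,.1,-.08),go(.594,.372,.012,-.08))"
```

```text
Traceback (most recent call last):
  File "h.py", line 39, in go
    Rt=R.from_matrix(np.array([[np.sin(yaw),np.cos(yaw),0],[-np.cos(yaw),np.sin(yaw),0],[0,0,-1]]).T if 0 else np.c_[[np.sin(yaw),-np.cos(yaw),0],[np.cos(yaw),np.sin(yaw),0],[0,0,-1]])*R.from_euler('y',tilt)
       ~~~~~~~~~~~~~^^^^^^^^^^^^^^^^^^^^^^^^^^^^^^^^^^^^^^^^^^^^^^^^^^^^^^^^^^^^^^^^^^^^^^^^^^^^^^^^^^^^^^^^^^^^^^^^^^^^^^^^^^^^^^^^^^^^^^^^^^^^^^^^^^^^^^^^^^^^^^^^^^^^^^^^^^^^^^^^^^^^
  File "scipy/spatial/transform/_rotation.pyx", line 1143, in scipy.spatial.transform._rotation.Rotation.from_matrix
ValueError: Non-positive determinant (left-handed or null coordinate frame) in rotation matrix 0: [[-0.07991469  0.99680171  0.        ]
 [-0.99680171 -0.07991469  0.        ]
 [ 0.          0.         -1.        ]].
```

```bash
python3 - <<'E'
s=open('h.py').read().split('\n')
i=[k for k,l in enumerate(s) if 'Rt=' in l][0]
s[i]="    Rt=R.from_matrix(np.c_[[-np.sin(yaw),np.cos(yaw),0],[np.cos(yaw),np.sin(yaw),0],[0,0,-1]])*R.from_euler('y',tilt)"
open('h.py','w').write('\n'.join(s))
E
python3 -c "
from h import *
o=observe();print(o['clock'],o['joints'],go(.594,.372,.1,-.08),go(.594,.372,.012,-.08))"
```

```text
2.9667 [-0.13300732  0.3721978  -0.40452982  1.69671899  0.16117676  1.10521148
 -1.70577247] [0.1354, -0.1397, 0.0996, 0.0004, -0.0002, -1.0405] [0.1354, -0.1397, 0.1876, 0.0004, -0.0002, -1.0405]
```

jog_arm --motion '[[[0.0135,-0.014,0.01,0,0,-0.104,0],[0.027,-0.028,0.02,0,0,-0.208,0],[0.0405,-0.042,0.03,0,0,-0.312,0],[0.054,-0.056,0.04,0,0,-0.416,0],[0.0675,-0.07,0.05,0,0,-0.52,0],[0.081,-0.084,0.06,0,0,-0.624,0],[0.0945,-0.098,0.07,0,0,-0.728,0],[0.108,-0.112,0.08,0,0,-0.832,0],[0.1215,-0.126,0.09,0,0,-0.936,0],[0.1354,-0.1397,0.0996,0,0,-1.04,0]]]'

```text
clock: 3.8
position: [0.5937, 0.3709, 0.0991]
ee_rot: [2.303, 2.136, -0.0]
force: [-0.1, 0.5, -0.4]
width: 0.504
gripper_force: 0.0
```

jog_arm --motion '[[[0,0,0.02,0,0,0,0],[0,0,0.04,0,0,0,0],[0,0,0.06,0,0,0,0],[0,0,0.075,0,0,0,0],[0,0,0.088,0,0,0,0],[0,0,0.088,0,0,0,0.5],[0,0,0.088,0,0,0,0.8],[0,0,0.088,0,0,0,0.8],[0,0,0.088,0,0,0,0.8],[0,0,0.088,0,0,0,0.9]]]'

```text
clock: 4.63
position: [0.5941, 0.3707, 0.0131]
ee_rot: [2.309, 2.13, 0.003]
force: [-0.2, -0.7, -0.3]
width: 0.184
gripper_force: 0.0
```

jog_arm --motion '[[[0,0,0,0,0,0,1],[0,0,0,0,0,0,1],[0,0,0,0,0,0,1],[0,0,0,0,0,0,1],[0,0,-0.01,0,0,0,1],[0,0,-0.035,0,0,0,1],[0,0,-0.07,0,0,0,1],[0,0,-0.11,0,0,0,1],[0,0,-0.15,0,0,0,1],[0,0,-0.19,0,0,0,1]]]' --force 55

```text
clock: 5.47
position: [0.593, 0.3701, 0.2046]
ee_rot: [-2.308, -2.131, -0.001]
force: [1.3, -0.1, -0.1]
width: 0.009
gripper_force: 0.0
```

```bash
python3 -c "
from h import *
o=observe();print(o['joints'],o['width'],o['gripper_force'],o['force'],go(.551,-.057,.203,-1.60))"
```

```text
[-0.2821218   0.63257241 -0.61912744  1.31980772  0.36365199  1.30103499
 -0.98433549] 0.008639049512046009 0.0 [ 1.32381725 -0.07619188 -0.13273237] [-0.4291, -0.0079, 0.0014, -0.0004, -0.0004, 1.5203]
```

Run:
```python
from h import *
a=get_image("top");b=get_image("side")
n="lower_tray";ms={c:mask(n,c) for c in P}
v,f=fit(n,[.594,.372,3.06],ms);print(v,f)
for c,im in(("top",a),("side",b)):
    m=np.uint8(render(n,c,v)>.5);k,_=cv2.findContours(m,0,2)
    cv2.drawContours(im,k,-1,(255,0,0),1)
    q=proj(c,[[.593,.370,.2046]])[0];cv2.circle(im,tuple(int(x) for x in q),2,(0,255,0),-1)
t=cv2.resize(a[100:300,60:260],(400,400));s=cv2.resize(b[200:400,80:280],(400,400))
cv2.imwrite("pics/1.png",np.hstack([t,s])[:,:,::-1])
```

```text
[0.59295553 0.37428569 3.06106702] 0.38952806972158255
```

View pics/1.png

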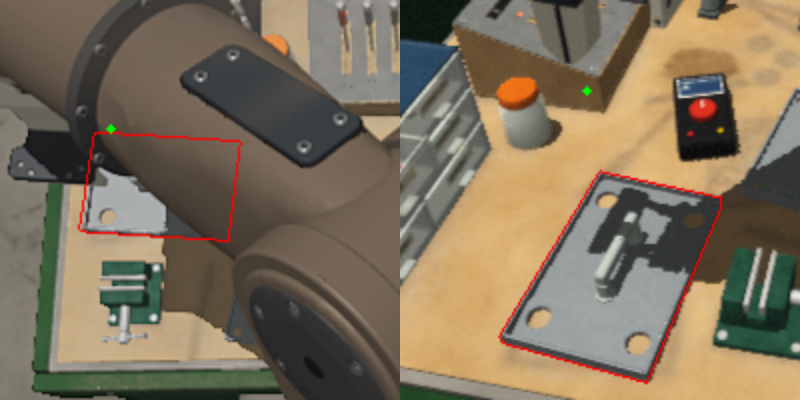

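Run:
```python
from h import *
b=get_image("side");o=observe();print(o['position'],o['ee_rot'])
r=R.from_rotvec(o['ee_rot']).as_matrix();p=o['position']
for d in(0,-.019,-.066):
    q=proj("side",[p+r[:,2]*d])[0];print(d,q);b[int(q[1]),int(q[0])]=(0,255,0)
for s in(-.095,.095):
    q=proj("side",[p+r[:,2]*-.066+r[:,1]*s])[0];print(q);b[int(q[1]),int(q[0])]=(0,255,0)
cv2.imwrite("pics/2.png",cv2.resize(b[100:300,100:300],(600,600),interpolation=0)[:,:,::-1])
```

```text
[0.59332242 0.36998953 0.20219891] [2.30825161e+00 2.13050400e+00 4.40113466e-04]
0 [173.22682452 246.56079595]
-0.019 [171.1689674  236.60469821]
-0.066 [165.69268614 210.1099572 ]
[232.34065036 221.5699218 ]
[103.85484669 199.47708252]
```

View pics/2.png

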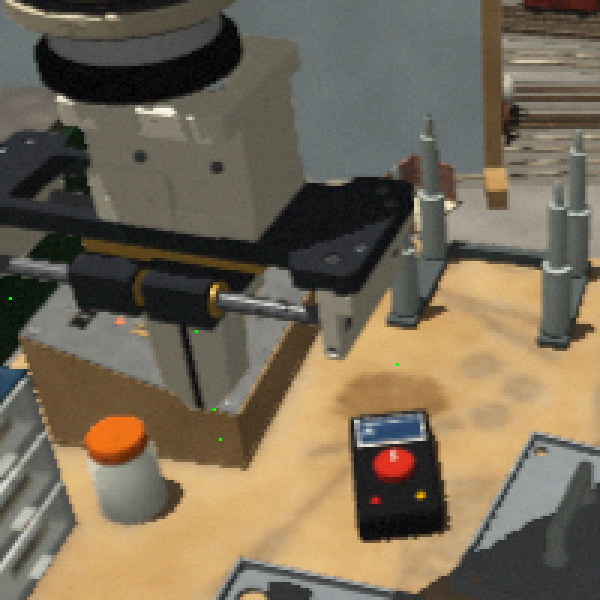

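jog_arm --motion '[[[0,0,0.03,0,0,0,0],[0,0,0.07,0,0,0,0],[0,0,0.11,0,0,0,0],[0,0,0.15,0,0,0,0],[0,0,0.175,0,0,0,0],[0,0,0.19,0,0,0,0],[0,0,0.195,0,0,0,0],[0,0,0.2,0,0,0,0]]]'

```text
clock: 6.38
position: [0.5932, 0.3702, 0.0013]
ee_rot: [-2.308, -2.131, 0.001]
force: [0.1, 0.2, 0.4]
width: 0.49
gripper_force: 0.0
```

Run:
```python
from h import *
b=get_image("side");o=observe();print(o['position'],o['force'],o['width'])
q=proj("side",[o['position']])[0];b[int(q[1]),int(q[0])]=(0,255,0)
cv2.imwrite("pics/3.png",cv2.resize(b[240:400,100:300],(800,640),interpolation=0)[:600,:,::-1])
```

```text
[0.59345229 0.37040612 0.00136348] [0.06638816 0.58918015 0.15626606] 0.4932111756415273
```

View pics/3.png

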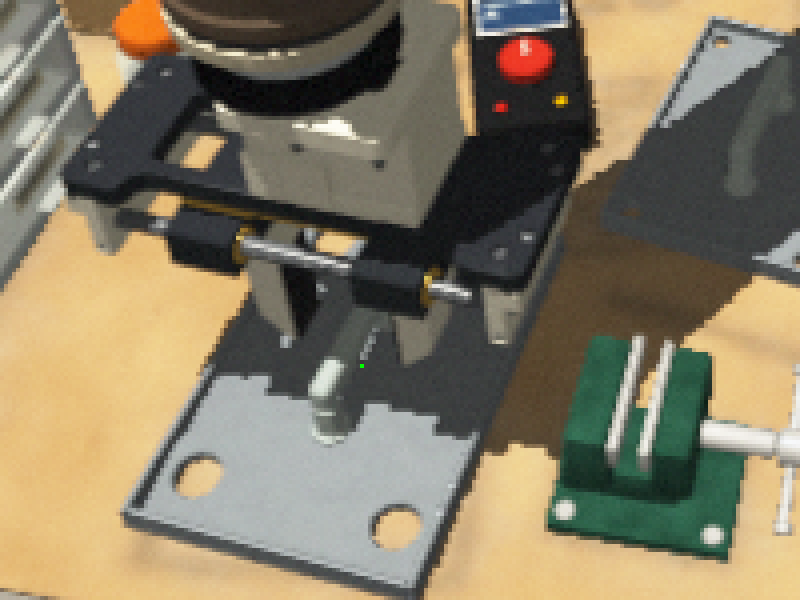

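jog_arm --motion '[[[0,0,0,0,0,0,1],[0,0,0,0,0,0,1],[0,0,0,0,0,0,1],[0,0,0,0,0,0,1],[0,0,0,0,0,0,1],[0,0,0,0,0,0,1],[0,0,0,0,0,0,1],[0,0,0,0,0,0,1]]]' --force 55

```text
clock: 7.1
position: [0.5937, 0.3702, 0.0023]
ee_rot: [2.309, 2.13, 0.001]
force: [0.4, -0.2, 3.7]
width: 0.098
gripper_force: 55.0
```

jog_arm --motion '[[[0,0,0,0,0,0,0.3],[0,0,0,0,0,0,0.3],[0,0,0.004,0,0,0,0.3],[0,0,0.008,0,0,0,0.3],[0,0,0.012,0,0,0,0.3],[0,0,0.015,0,0,0,0.3],[0,0,0.015,0,0,0,0.3]]]'

```text
clock: 7.68
position: [0.5929, 0.3696, -0.0144]
ee_rot: [-2.308, -2.131, 0.003]
force: [-0.1, 0.3, -0.0]
width: 0.353
gripper_force: 0.0
```

jog_arm --motion '[[[0,0,0,0,0,0,1],[0,0,0,0,0,0,1],[0,0,0,0,0,0,1],[0,0,0,0,0,0,1],[0,0,0,0,0,0,1]]]' --force 55

```text
clock: 8.1
position: [0.5936, 0.3703, -0.0129]
ee_rot: [2.309, 2.131, 0.001]
force: [-0.2, 0.5, 0.7]
width: 0.101
gripper_force: 55.0
```

jog_arm --motion '[[[0,0,-0.015,0,0,0,1],[0,0,-0.045,0,0,0,1],[0,0,-0.08,0,0,0,1],[0,0,-0.115,0,0,0,1],[0,0,-0.15,0,0,0,1],[-0.015,0,-0.17,0,0,0.05,1],[-0.045,0,-0.175,0,0,0.15,1],[-0.075,0,-0.175,0,0,0.26,1],[-0.11,0,-0.175,0,0,0.37,1],[-0.145,0,-0.175,0,0,0.48,1]]]'

```text
clock: 8.93
position: [0.5812, 0.2246, 0.163]
ee_rot: [-2.752, -1.515, -0.001]
force: [1.2, -0.0, -2.0]
width: 0.101
gripper_force: 55.0
```

```bash
python3 -c "
from h import *
o=observe();print(o['joints'],o['width'],o['gripper_force'],o['position'],go(.551,-.057,.162,-1.60))"
```

```text
[-0.10592757  0.51867084 -0.52110099  1.59155295  0.27975233  1.10567261
 -1.2609048 ] 0.10099552709294662 54.99660015106201 [0.58120847 0.22462845 0.16301668] [-0.2541, 0.1252, 0.0009, -0.0001, -0.0008, 1.0355]
```

jog_arm --motion '[[[-0.025,0.0125,0,0,0,0.1,1],[-0.055,0.027,0,0,0,0.21,1],[-0.085,0.042,0,0,0,0.32,1],[-0.115,0.057,0,0,0,0.43,1],[-0.145,0.072,0,0,0,0.54,1],[-0.175,0.086,0,0,0,0.65,1],[-0.205,0.101,0,0,0,0.77,1],[-0.23,0.114,0,0,0,0.88,1],[-0.248,0.122,0,0,0,0.98,1],[-0.2541,0.1252,0,0,0,1.035,1]]]'

```text
clock: 9.77
position: [0.552, -0.0606, 0.1628]
ee_rot: [3.139, -0.054, 0.0]
force: [0.4, 0.1, -1.6]
width: 0.102
gripper_force: 55.0
```

Run:
```python
from h import *
b=get_image("side");a=get_image("top");o=observe();print(o['position'],o['force'],o['joints'])
cv2.imwrite("pics/4.png",np.hstack([cv2.resize(a[120:280,240:400],(400,400)),cv2.resize(b[90:250,180:340],(400,400))])[:,:,::-1])
n="lower_tray";ms={c:mask(n,c) for c in P};np.savez("ms.npz",**ms)
for c in P:
  for z in(.17,.18): print(c,z,ms[c].sum(),fit(n,[.551,-.057,-1.6],{c:ms[c]},z))
```

```text
[ 0.55257123 -0.05801561  0.16269514] [ 0.91604505  0.75096454 -2.31581381] [ 0.19698591  0.37354959 -0.25176534  1.77660017  0.10875141  1.00448284
 -1.6955006 ]Traceback (most recent call last):
  File "<stdin>", line 6, in <module>
AttributeError: 'NoneType' object has no attribute 'sum'
```

View pics/4.png

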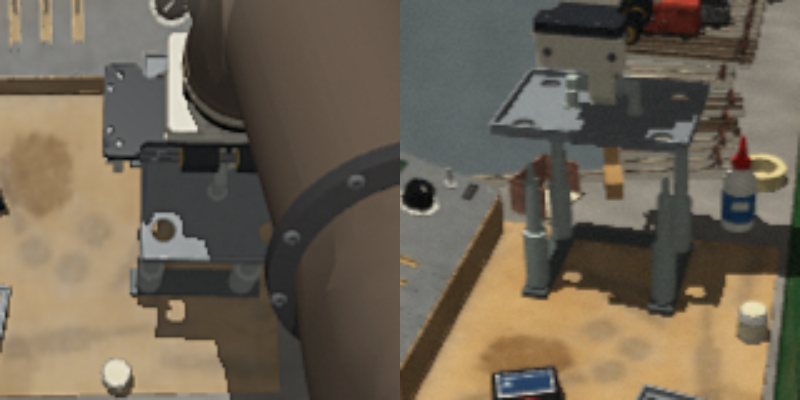

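Run:
```python
from h import *
n="lower_tray";b=get_image("side");a=get_image("top")
m=mask(n,"side");print(None if m is None else m.sum())
for d in silhouettes(n,"top")[:3]:print("top",d["p"],d["pixel"],d["mask"].sum())
for z in(.165,.176,.187):
    v,f=fit(n,[.551,-.057,-1.6],{"side":m},z);print(z,v,f)
    if z==.176:V=v
def ol(im,c,v,z,col,n):
    r=R.from_euler('z',v[2]).as_matrix()
    for bb in M[n]:
        k=cv2.convexHull(np.round(16*(3*(proj(c,bb@r.T+[v[0],v[1],z])-off)+1)).astype(np.int32))
        cv2.polylines(im,[k],True,col,1,shift=4)
out=[]
for c,im,off in(("top",a,np.array([270,150])),("side",b,np.array([365,90]))):
    w=cv2.resize(im[off[1]:off[1]+133,off[0]:off[0]+133],(399,399),interpolation=cv2.INTER_CUBIC)
    ol(w,c,V,.176,(255,0,0),n);ol(w,c,[.5507,-.0571,-1.6004],0,(0,255,0),"stand");out.append(w)
cv2.imwrite("pics/5.png",np.hstack(out)[:,:,::-1])
```

```text
2163.0
top 0.75 [319.8, 204.7] 1833
0.165 [ 0.56094762 -0.07334348 -1.58512482] 0.09631973175414399
0.176 [ 0.55567567 -0.05168089 -1.60128395] 0.08604867668572946
0.187 [ 0.54934775 -0.03126044 -1.58749786] 0.12361745306950789
```

View pics/5.png

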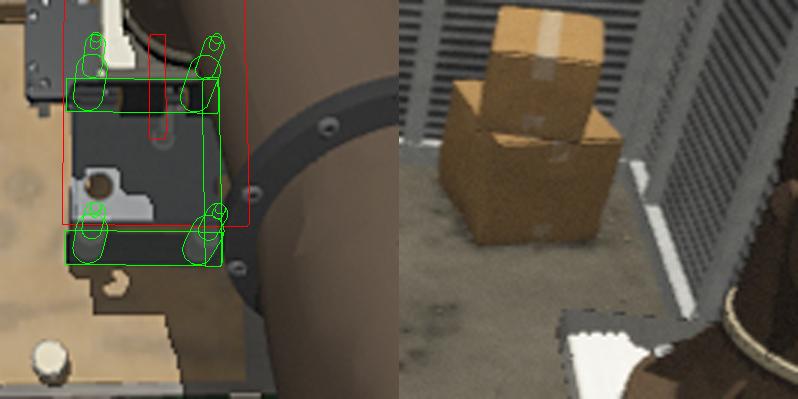

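```bash
cat >> h.py <<'E'
def fit4(n,v0,ms,win,vis):
    "fit x,y,yaw,z: ms masks per camera, win: per camera (c0,c1,r0,r1) or None"
    def cost(v):
        t=0
        for c,m in ms.items():
            r=render(n,c,v[:3],v[3]);w=win.get(c) or (0,560,0,420);s=np.s_[w[2]:w[3],w[0]:w[1]]
            t+=1-np.minimum(r,m)[s].sum()/np.maximum(r,m)[s].sum()
        return t/len(ms)
    v0=np.array(v0);s=minimize(cost,v0,method='Nelder-Mead',options=dict(initial_simplex=v0+np.vstack([np.zeros(4),np.diag([.01,.01,.05,.008])]),xatol=1e-4,fatol=1e-5,maxiter=400))
    return s.x,s.fun
def draw(fn,items,offs,S=3):
    out=[]
    for c,off in offs.items():
        off=np.array(off);im=cv2.resize(get_image(c)[off[1]:off[1]+133,off[0]:off[0]+133],(399,399),interpolation=cv2.INTER_CUBIC)
        for n,v,z,col in items:
            r=R.from_euler('z',v[2]).as_matrix()
            for bb in M[n]:
                k=cv2.convexHull(np.round(16*(S*(proj(c,bb@r.T+[v[0],v[1],z])-off)+1)).astype(np.int32));cv2.polylines(im,[k],True,col,1,shift=4)
        out.append(im)
    cv2.imwrite(fn,np.hstack(out)[:,:,::-1])
E
python3 - <<'E'
from h import *
n="lower_tray";ms={c:mask(n,c) for c in P}
w={"top":(285,325,195,240)}
for c in P:
    m=ms[c];r,cc=np.nonzero(m);print(c,r.min(),r.max(),cc.min(),cc.max())
v,f=fit4(n,[.556,-.056,-1.6,.173],ms,w,0);print(v,f)
draw("pics/6.png",[(n,v[:3],v[3],(255,0,0)),("stand",[.5507,-.0571,-1.6004],0,(0,255,0))],{"top":(270,150),"side":(200,100)})
E
```

```text
side 118 152 215 302
top 141 224 294 344
[ 0.55705023 -0.05739389 -1.58399545  0.17322984] 0.0838386335970785
```

View pics/6.png

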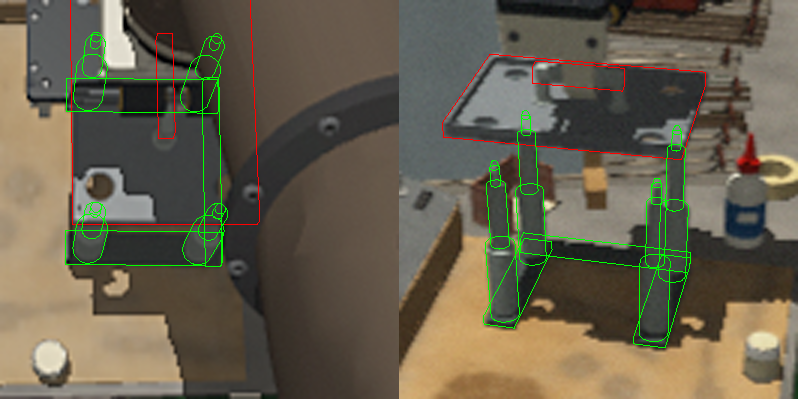

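jog_arm --motion '[[[-0.004,0,0,0,0,0,1],[-0.006,0,0,0,0,0,1],[-0.006,0,0.015,0,0,0,1],[-0.006,0,0.03,0,0,0,1],[-0.006,0,0.045,0,0,0,1],[-0.006,0,0.06,0,0,0,1],[-0.006,0,0.073,0,0,0,1],[-0.006,0,0.083,0,0,0,1],[-0.006,0,0.085,0,0,0,1]]]'

```text
clock: 11.12
position: [0.5457, -0.056, 0.0752]
ee_rot: [-3.141, 0.038, 0.004]
force: [-0.4, 0.6, -2.4]
width: 0.104
gripper_force: 55.0
```

jog_arm --motion '[[[0,0,0.004,0,0,0,1],[0,0,0.008,0,0,0,1],[0,0,0.011,0,0,0,1],[0,0,0.013,0,0,0,1],[0,0,0.015,0,0,0,1],[0,0,0.016,0,0,0,1]]]'

```text
clock: 11.62
position: [0.547, -0.056, 0.0608]
ee_rot: [3.141, -0.038, 0.0]
force: [-0.0, 0.5, -2.3]
width: 0.103
gripper_force: 55.0
```

jog_arm --motion '[[[0,0,0.001,0,0,0,1],[0,0,0.002,0,0,0,1],[0,0,0.003,0,0,0,1],[0,0,0.004,0,0,0,1]]]'

```text
clock: 11.95
position: [0.5471, -0.056, 0.0569]
ee_rot: [3.141, -0.038, 0.0]
force: [-3.3, 0.3, 15.6]
width: 0.102
gripper_force: 55.0
```

jog_arm --motion '[[[0,0,-0.001,0,0,0,0.3],[0,0,-0.001,0,0,0,0],[0,0,-0.001,0,0,0,0],[0,0,-0.001,0,0,0,0],[0,0,-0.01,0,0,0,0],[0,0,-0.04,0,0,0,0],[0,0,-0.08,0,0,0,0],[0,0,-0.11,0,0,0,0]]]'

```text
clock: 12.62
position: [0.5471, -0.0558, 0.1697]
ee_rot: [-3.141, 0.038, -0.002]
force: [1.2, -0.6, -0.4]
width: 0.502
gripper_force: 0.0
```

```bash
python3 -c "
from h import *
o=observe();print(o['width'],o['position'],o['force'],go(.444,.206,.10,-.186))"
```

```text
0.5022622234872105 [ 0.54712289 -0.0557998   0.16974666] [ 1.1626291  -0.56815157 -0.41637031] [-0.1095, -0.2592, 0.0697, 0.0005, -0.001, -1.4088]
```

jog_arm --motion '[[[-0.01,-0.024,0,0,0,-0.1,0],[-0.022,-0.052,0,0,0,-0.22,0],[-0.034,-0.08,0,0,0,-0.34,0],[-0.046,-0.109,0,0,0,-0.46,0],[-0.058,-0.138,0.01,0,0,-0.58,0],[-0.07,-0.166,0.02,0,0,-0.7,0],[-0.082,-0.194,0.03,0,0,-0.82,0],[-0.094,-0.222,0.04,0,0,-0.94,0],[-0.104,-0.246,0.055,0,0,-1.06,0],[-0.1095,-0.2592,0.07,0,0,-1.18,0]]]'

```text
clock: 13.45
position: [0.4428, 0.2094, 0.0976]
ee_rot: [-2.623, -1.728, -0.004]
force: [-0.0, 0.1, 0.6]
width: 0.5
gripper_force: 0.0
```

Run:
```python
from h import *
o=observe();print(o['joints'],o['position'],go(.444,.206,-.013,-.186))
n="lower_tray";ms={c:mask(n,c) for c in P}
print([(c,None if m is None else m.sum()) for c,m in ms.items()])
ms={c:m for c,m in ms.items() if m is not None and m.sum()<5000}
for c in ms:print(c,fit(n,[.551,-.057,-1.6],{c:ms[c]},.07))
```

```text
[-0.08815117  0.40432999 -0.59428275  1.98473374  0.30060013  0.83633549
 -1.25432039] [0.44278592 0.20935333 0.09759159] [-0.0029, 0.0023, 0.1106, 0.0011, -0.0024, -0.22]
[('side', np.float64(2197.0)), ('top', np.float64(1877.0))]
side (array([ 0.551, -0.057, -1.6  ]), np.float64(1.0))
top (array([ 0.5795879 , -0.05569012, -1.63789635]), np.float64(0.5803954039017446))
```

jog_arm --motion '[[[-0.0015,0.001,0.01,0,0,-0.11,0],[-0.003,0.002,0.025,0,0,-0.22,0.2],[-0.003,0.002,0.05,0,0,-0.22,0.2],[-0.003,0.002,0.075,0,0,-0.22,0.2],[-0.003,0.002,0.095,0,0,-0.22,0.2],[-0.003,0.002,0.105,0,0,-0.22,0.2],[-0.003,0.002,0.11,0,0,-0.22,0.2],[-0.003,0.002,0.11,0,0,-0.22,1],[-0.003,0.002,0.11,0,0,-0.22,1],[-0.003,0.002,0.11,0,0,-0.22,1]]]' --force 55

```text
clock: 14.38
position: [0.4453, 0.2025, -0.012]
ee_rot: [2.427, 1.993, 0.003]
force: [0.2, 0.8, -0.1]
width: 0.231
gripper_force: 0.0
```

jog_arm --motion '[[[0,0,0,0,0,0,1],[0,0,0,0,0,0,1],[0,0,0,0,0,0,1],[0,0,0,0,0,0,1]]]'

```text
clock: 14.72
position: [0.4448, 0.2025, -0.0123]
ee_rot: [2.426, 1.995, 0.002]
force: [-1.9, -0.7, 7.9]
width: 0.103
gripper_force: 55.0
```

Run:
```python
from h import *
o=observe();print(o['joints'],o['position'],o['width'],o['gripper_force'])
n="lower_tray";[get_image(c) for c in P];ms={c:mask(n,c) for c in P}
print([(c,None if m is None else m.sum()) for c,m in ms.items()])
for c in ms:print(c,fit(n,[.551,-.057,-1.6],{c:ms[c]},.07))
```

```text
[-0.14285253  0.57506783 -0.52717426  2.07825865  0.49814496  0.61096561
 -1.21081554] [ 0.44475994  0.20248625 -0.01234052] 0.10292229209333933 54.98995006084442
[('side', np.float64(1094.0)), ('top', np.float64(1193.0))]
side (array([ 0.58334745, -0.05353218, -1.58179067]), np.float64(0.5231886043007807))
top (array([ 0.629312  , -0.03767599, -2.54866062]), np.float64(0.7121957105366354))
```

jog_arm --motion '[[[0,0,-0.015,0,0,0,1],[0,0,-0.045,0,0,0,1],[0,0,-0.08,0,0,0,1],[0,0,-0.115,0,0,0,1],[0,0,-0.15,0,0,0,1],[0,0,-0.175,0,0,0.03,1],[0,0,-0.18,0,0,0.13,1],[0,0,-0.18,0,0,0.24,1],[0,0,-0.18,0,0,0.35,1],[0,0,-0.18,0,0,0.46,1]]]'

```text
clock: 15.75
position: [0.4442, 0.2019, 0.1672]
ee_rot: [2.822, 1.38, 0.001]
force: [-0.3, -0.4, -2.4]
width: 0.102
gripper_force: 55.0
```

```bash
python3 -c "
from h import *
o=observe();print(o['joints'],o['width'],o['gripper_force'],o['position'],go(.5473,-.057,.168,-1.60))"
```

```text
[-0.05941258  0.30911446 -0.59269953  1.9048447   0.20557481  0.9873228
 -1.40491201] 0.10177207886719546 54.98151898384094 [0.44424726 0.2019167  0.16721081] [-0.1412, 0.2403, -0.0007, 0.0004, -0.0004, 0.9392]
```

jog_arm --motion '[[[-0.012,0.02,0,0,0,0.08,1],[-0.028,0.047,0,0,0,0.18,1],[-0.045,0.076,0,0,0,0.29,1],[-0.062,0.105,0,0,0,0.4,1],[-0.08,0.135,0,0,0,0.51,1],[-0.097,0.165,0,0,0,0.62,1],[-0.113,0.193,0,0,0,0.73,1],[-0.127,0.217,0,0,0,0.83,1],[-0.137,0.233,0,0,0,0.9,1],[-0.1412,0.2403,0,0,0,0.939,1]]]'

```text
clock: 16.58
position: [0.5492, -0.0599, 0.1667]
ee_rot: [3.14, -0.049, -0.0]
force: [0.6, 0.3, -2.7]
width: 0.101
gripper_force: 55.0
```

jog_arm --motion '[[[0,0,0,0,0,0,1],[0,0,0,0,0,0,1]]]'

```text
clock: 16.75
position: [0.5484, -0.055, 0.1667]
ee_rot: [-3.141, 0.033, 0.001]
force: [0.6, 0.6, -1.7]
width: 0.102
gripper_force: 55.0
```

Run:
```python
from h import *
o=observe();print(o['position'],o['ee_rot'])
n="upper_tray";[get_image(c) for c in P];ms={c:mask(n,c) for c in P}
print([(c,None if m is None else m.sum()) for c,m in ms.items()])
w={"top":(285,325,195,235)}
v=[.5507,-.057,-1.6,.179]
if ms["side"] is not None:
    ms={c:m for c,m in ms.items() if m is not None};v,f=fit4(n,v,ms,w,0);print(v,f)
draw("pics/7.png",[(n,v[:3],v[3],(255,0,0)),("stand",[.5507,-.0571,-1.6004],0,(0,255,0)),("lower_tray",[.5507,-.0571,-1.6004],.07,(0,0,255))],{"top":(270,150),"side":(200,100)})
```

```text
[ 0.5484457  -0.05500078  0.16673882] [-3.14070583e+00  3.27152791e-02  8.06029274e-04]
[('side', np.float64(1559.0)), ('top', np.float64(1358.0))]
[ 0.55513134 -0.05806288 -1.56834367  0.17624533] 0.0930716951425628
```

View pics/7.png

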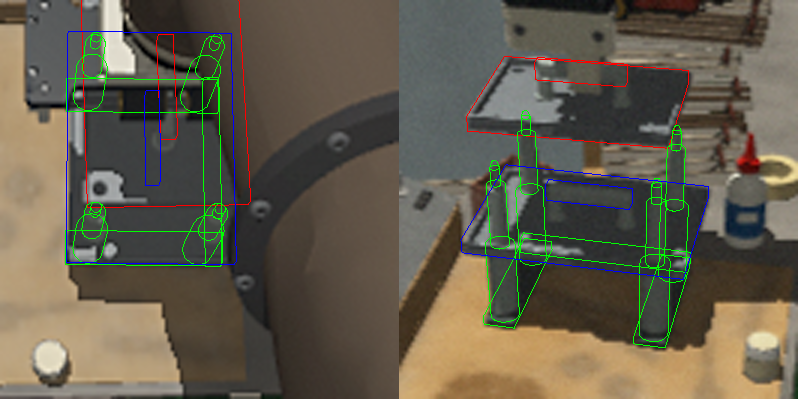

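Run:
```python
from h import *
v=[.5525,-.0560,-1.592];z=.177+.005
r=R.from_euler('z',v[2]).as_matrix()
for c in P:
    g=cv2.cvtColor(get_image(c),cv2.COLOR_RGB2GRAY)
    for x in(-.044,.044):
        for y in(-.064,.064):
            X=r@[x,y,0]+[v[0],v[1],z];q=proj(c,[X])[0]
            u,w=int(round(q[0])),int(round(q[1]));print(c,x,y,np.round(q,1),"rows",w-6);print(g[w-6:w+7,u-6:u+7])
```

```text
side -0.044 -0.064 [285.1 144.6] rows 139
[[ 46  44  49  46  50  47  49  48  51  47  45  97  89]
 [ 47  45  45  61  68  56  47  47  46  47  55 114  89]
 [ 50  63  70 120 142 105  72  69  65  70  82  90  64]
 [ 48 112 142 145 144 141 142 148 142 141 138 100  43]
 [ 50  94 134 150 138 133 138 134 131 112 131 101  44]
 [ 49  49  49  50  56  59  67  79  86  99  92  61  54]
 [ 49  46  49  47  53  55  62  58  62  60  54  48  58]
 [ 45  47  46  51  57  57  54  57  55  59  56  71  73]
 [ 63  58  53  50  56  52  49  53  50  55  61  95  89]
 [119 104  93  84  84  75  69  66  64  66  71 101  85]
 [126 124 124 120 123 128 130 121 115 108  97  95  74]
 [ 78  81  80  82  86  94  95  98 102 107 109  87  61]
 [112 112 113 115 114 116 114 114 116 113 104  81  67]]
side -0.044 0.064 [229.4 139.3] rows 133
[[ 96  95  98 115  86  45  62 119 140 141 141 142 141]
 [ 95  98 128  94  46  61 117 145 144 141 138 141 142]
 [ 95 123 108  58  42 112 144 142 141 143 144 140 145]
 [104 117  82  37  61 118 145 139 142 145 142 141 141]
 [139 113  69  73 122 146 146 145 145 145 143 143 141]
 [124 130 125 132 148 139 
[... 3913 characters left out ...]
1 59 62 61 61 61 61 53 40 42]
 [53 54 57 54 58 57 54 56 58 55 38 38 42]
 [65 77 70 67 74 70 60 61 60 56 35 40 42]]
top 0.044 0.064 [343.5 154.4] rows 148
[[64 65 66 67 68 69 72 74 75 76 77 78 78]
 [63 64 66 67 68 68 71 74 75 74 75 78 80]
 [61 64 66 68 68 68 68 72 75 76 75 77 78]
 [62 63 65 66 67 69 70 72 75 74 76 76 78]
 [62 62 66 66 68 68 69 71 73 74 76 77 77]
 [61 63 64 66 68 69 68 69 73 74 75 76 78]
 [60 61 63 66 66 67 69 69 71 75 75 75 78]
 [58 62 62 64 65 68 68 69 70 74 74 75 76]
 [58 60 63 65 67 68 68 68 69 73 75 76 76]
 [57 61 62 63 65 66 67 68 70 71 76 75 75]
 [58 59 61 62 65 67 68 67 69 70 74 75 76]
 [55 57 59 62 65 66 68 68 68 69 73 75 76]
 [54 57 60 62 62 65 67 68 68 69 71 74 75]]
```

jog_arm --motion '[[[-0.0034,-0.0006,0.005,0,0,0.006,1],[-0.0034,-0.0006,0.015,0,0,0.006,1],[-0.0034,-0.0006,0.023,0,0,0.006,1],[-0.0034,-0.0006,0.027,0,0,0.006,1],[-0.0034,-0.0006,0.031,0,0,0.006,1],[-0.0034,-0.0006,0.034,0,0,0.006,1],[-0.0034,-0.0006,0.037,0,0,0.006,1],[-0.0034,-0.0006,0.037,0,0,0.006,1]]]'

```text
clock: 17.82
position: [0.5453, -0.0555, 0.1292]
ee_rot: [-3.141, 0.046, 0.001]
force: [-1.3, 0.7, -1.2]
width: 0.099
gripper_force: 55.0
```

jog_arm --motion '[[[0,0,0.002,0,0,0,1],[0,0,0.004,0,0,0,1],[0,0,0.006,0,0,0,1],[0,0,0.008,0,0,0,1],[0,0,0.008,0,0,0,1]]]'

```text
clock: 18.23
position: [0.5453, -0.0555, 0.1214]
ee_rot: [3.141, -0.046, -0.001]
force: [-0.2, 0.5, -1.8]
width: 0.104
gripper_force: 55.0
```

jog_arm --motion '[[[0,0,0.002,0,0,0,1],[0,0,0.004,0,0,0,1],[0,0,0.006,0,0,0,1],[0,0,0.007,0,0,0,1],[0,0,0.008,0,0,0,1],[0,0,0.009,0,0,0,1],[0,0,0.01,0,0,0,1]]]'

```text
clock: 18.82
position: [0.5456, -0.0555, 0.1126]
ee_rot: [3.141, -0.046, 0.0]
force: [-8.2, 0.3, 18.8]
width: 0.103
gripper_force: 55.0
```

jog_arm --motion '[[[0,0,-0.001,0,0,0,0.6],[0,0,-0.001,0,0,0,0.2],[0,0,-0.001,0,0,0,0.2],[0,0,-0.001,0,0,0,0.2],[0,0,-0.01,0,0,0,0.2],[0,0,-0.03,0,0,0,0.2],[0,0,-0.065,0,0,0,0.2],[0,0,-0.08,0,0,0,0]]]'

```text
clock: 19.48
position: [0.5469, -0.0553, 0.1958]
ee_rot: [-3.141, 0.046, -0.006]
force: [1.1, -0.5, 0.4]
width: 0.435
gripper_force: 0.0
```

Run:
```python
from h import *
o=observe();print(o['position'],go(.5714,.1837,.1,-.05))
n="upper_tray";[get_image(c) for c in P]
m=mask(n,"side");print(m.sum())
for z in(.125,):print(fit(n,[.551,-.057,-1.6],{"side":m},z))
mh=mask("handset","side");print(fit("handset",[.5714,.1837,-1.22],{"side":mh}))
```

```text
[ 0.54689983 -0.05525128  0.19577009] [0.0172, -0.2395, 0.0959, 0.0027, -0.003, -1.5499]
1695.0
(array([ 0.5494144 , -0.0533373 , -1.60141238]), np.float64(0.05621291387240612))
(array([ 0.57069791,  0.18619654, -1.21519609]), np.float64(0.09124665808495891))
```

jog_arm --motion '[[[0.001,-0.02,0,0,0,-0.12,0],[0.001,-0.046,0,0,0,-0.24,0],[0.002,-0.073,0,0,0,-0.36,0],[0.002,-0.1,0,0,0,-0.48,0],[0.003,-0.13,0,0,0,-0.6,-0.3],[0.004,-0.16,0.01,0,0,-0.72,-0.6],[0.005,-0.19,0.025,0,0,-0.84,-0.6],[0.006,-0.22,0.04,0,0,-0.96,-0.6],[0.007,-0.245,0.06,0,0,-1.08,-0.6],[0.007,-0.263,0.08,0,0,-1.2,-0.6]]]'

```text
clock: 20.52
position: [0.5593, 0.2102, 0.1103]
ee_rot: [-2.61, -1.746, 0.0]
force: [-0.2, -0.0, -0.6]
width: 0.795
gripper_force: 0.0
```

jog_arm --motion '[[[0,0,0,0,0,-0.12,-0.6],[0,0,0,0,0,-0.24,-0.6],[0,0,0,0,0,-0.36,-0.6],[0,0,0,0,0,-0.48,-0.6],[0,0,0.01,0,0,-0.6,-0.6],[0,0,0.02,0,0,-0.72,-0.6],[0,0,0.02,0,0,-0.74,-0.6],[0,0,0.02,0,0,-0.74,-0.6]]]'

```text
clock: 21.18
position: [0.5592, 0.2066, 0.0904]
ee_rot: [-1.815, -2.562, 0.004]
force: [-0.7, 0.0, -0.4]
width: 0.8
gripper_force: 0.0
```

Run:
```python
from h import *
o=observe();print(o['position'],o['joints'],o['width'],go(.5624,.208,-.014,.35))
```

```text
[0.55917843 0.2066149  0.09044557] [ 0.05209168  0.6143959  -0.73867253  1.72290739  0.47902579  0.99671913
 -0.52564814] 0.8004985645639098 [0.0002, 0.0038, 0.1044, -0.0031, -0.0005, -0.0119]
```

Descend in steps, then close.

jog_arm --motion '[[[0,0.003,0.02,0,0,-0.012,-0.6],[0,0.003,0.045,0,0,-0.012,-0.6],[0,0.003,0.07,0,0,-0.012,-0.6],[0,0.003,0.09,0,0,-0.012,-0.6],[0,0.003,0.098,0,0,-0.012,-0.6],[0,0.003,0.102,0,0,-0.012,-0.4],[0,0.003,0.102,0,0,-0.012,0],[0,0.003,0.102,0,0,-0.012,0.2],[0,0.003,0.102,0,0,-0.012,0.2],[0,0.003,0.102,0,0,-0.012,0.2]]]' --force 30

```text
clock: 22.02
position: [0.5637, 0.2085, -0.0091]
ee_rot: [1.798, 2.575, 0.002]
force: [0.2, 1.5, -1.3]
width: 0.628
gripper_force: 30.0
```

Run:
```python
from h import *
print(go(.554,.058,-.002,-.03))
```

```text
[-0.138, -0.0609, -0.0072, 0.0016, -0.0004, 0.3814]
```

jog_arm --motion '[[[0,0,-0.005,0,0,0,0.2],[0,0,-0.008,0,0,0.02,0.2],[-0.01,-0.004,-0.008,0,0,0.08,0.2],[-0.03,-0.013,-0.008,0,0,0.16,0.2],[-0.055,-0.024,-0.008,0,0,0.24,0.2],[-0.08,-0.035,-0.008,0,0,0.32,0.2],[-0.105,-0.046,-0.008,0,0,0.381,0.2],[-0.125,-0.055,-0.008,0,0,0.381,0.2],[-0.138,-0.061,-0.008,0,0,0.381,0.2],[-0.138,-0.061,-0.008,0,0,0.381,0.2]]]'

```text
clock: 22.85
position: [0.5533, 0.0527, -0.002]
ee_rot: [2.259, 2.181, -0.004]
force: [0.6, -0.9, -2.6]
width: 0.627
gripper_force: 30.0
```

Run:
```python
from h import *
o=observe();print(o['position'],o['ee_rot'],o['force'],o['joints'],go(.554,.058,-.0095,-.03))
```

```text
[ 0.55325243  0.05273188 -0.00199935] [ 2.25878911  2.18072539 -0.00383395] [ 0.6312107  -0.93030672 -2.62067335] [ 0.21640446  0.64817981 -0.58155482  1.90398144  0.51646293  0.74371218
 -0.69777666] [0.0053, 0.0006, 0.0075, -0.0003, 0.0031, -0.0052]
```

jog_arm --motion '[[[0,0,0.004,0,0,0,0.2],[0,0,0.0075,0,0,0,0.2],[0,0,0.0075,0,0,0,-0.5],[0,0,0.0075,0,0,0,-0.5],[0,0,0.0075,0,0,0,-0.5],[0,0,-0.01,0,0,0,-0.5],[0.02,0,-0.04,0,0,0,-0.5],[0.05,0,-0.07,0,0,0,0],[0.085,0,-0.1,0,0,0,0.5],[0.115,0,-0.12,0,0,0,1]]]'

```text
clock: 23.68
position: [0.5569, 0.174, 0.1199]
ee_rot: [2.254, 2.188, 0.002]
force: [0.5, -0.3, 0.2]
width: 0.583
gripper_force: 0.0
```

Run:
```python
from h import *
o=observe();print(o['position'],o['joints'],go(.555,.18,.12,-.03,-.7))
[get_image(c) for c in P]
n="handset";ms={c:mask(n,c) for c in P}
for c in P:print(c,fit(n,[.553,.03,-1.6],{c:ms[c]}))
```

```text
[0.55687892 0.17397559 0.11993028] [ 0.07225913  0.53692167 -0.67322415  1.73352435  0.38727714  1.00653785
 -0.77271293] [0.006, -0.0021, -0.0001, 0.0012, -0.7005, -0.0002]
side (array([ 0.55258881,  0.03369235, -1.61447573]), np.float64(0.1862337662337662))Traceback (most recent call last):
  File "<stdin>", line 5, in <module>
  File "h.py", line 29, in fit
    s=minimize(cost,v0,method='Nelder-Mead',options=dict(initial_simplex=np.array(v0)+np.array([[0,0,0],[.02,0,0],[0,.02,0],[0,0,.2]]),xatol=2e-4,fatol=1e-4))
    res = _minimize_neldermead(fun, x0, args, callback, bounds=bounds,
                               **options)
    fsim[k] = func(sim[k])
              ~~~~^^^^^^^^
    fx = function(np.copy(x), *(wrapper_args + args))
  File "h.py", line 27, in cost
    r=render(n,c,v,z); t+=1-np.minimum(r,m).sum()/np.maximum(r,m).sum()
                            ~~~~~~~~~~^^^^^
TypeError: '<=' not supported between instances of 'float' and 'NoneType'
```

jog_arm --motion '[[[0,0,0,0,-0.1,0,1],[0,0,0,0,-0.2,0,1],[0,0,0,0,-0.3,0,1],[0,0,0,0,-0.4,0,1],[0,0,0,0,-0.5,0,1],[0,0,0,0,-0.6,0,1],[0,0,0,0,-0.68,0,1],[0,0,0,0,-0.72,0,1],[0,0,0,0,-0.72,0,1]]]'

```text
clock: 24.63
position: [0.5552, 0.1733, 0.1148]
ee_rot: [1.826, 1.782, -0.697]
force: [-0.2, -0.1, -0.4]
width: 0.004
gripper_force: 0.0
```

Run:
```python
from h import *
o=observe();print(o['position'],o['joints'],o['width'],go(.5545,.115,0,-.03,-.72))
```

```text
[0.5552012  0.17325434 0.11479205] [-0.49074171  0.78717308 -0.41447727  1.47909266  0.70213515  1.60036878
 -1.13670465] 0.004354852841119497 [0.0325, 0.0014, 0.1246, -0.0009, 0.0047, 0.0061]
```

jog_arm --motion '[[[0.005,0,0.02,0,0,0,1],[0.01,0,0.04,0,0,0,1],[0.016,0,0.06,0,0,0,1],[0.021,0.001,0.08,0,0.002,0.003,1],[0.026,0.001,0.1,0,0.004,0.006,1],[0.03,0.001,0.115,0,0.005,0.006,1],[0.0325,0.0014,0.1246,0,0.005,0.006,1],[0.0325,0.0014,0.1246,0,0.005,0.006,1]]]'

```text
clock: 25.3
position: [0.5559, 0.1114, 0.0015]
ee_rot: [1.842, 1.774, -0.688]
force: [-0.2, -1.0, -0.6]
width: 0.003
gripper_force: 0.0
```

Run:
```python
from h import *
o=observe();p=o['position'];print(p,o['force'],o['joints'])
b=get_image("side");a=get_image("top");r=R.from_rotvec(o['ee_rot']).as_matrix();z=r[:,2]
out=[]
for c,im,off in(("top",a,(230,140)),("side",b,(190,170))):
    m=mask("handset",c)
    if m is not None: print(c,fit("handset",[.553,.03,-1.6],{c:m}))
    w=cv2.resize(im[off[1]:off[1]+133,off[0]:off[0]+133],(399,399),interpolation=cv2.INTER_CUBIC)
    for X,col in((p,(0,255,0)),(p-.025*z,(255,0,0)),(p+[0,0,.025],(0,0,255))):
        q=3*(proj(c,[X])[0]-off)+1;cv2.circle(w,(int(q[0]),int(q[1])),3,col,1);print(c,q)
    out.append(w)
cv2.imwrite("pics/8.png",np.hstack(out)[:,:,::-1])
```

```text
[0.55587469 0.11142687 0.00145099] [-0.1518733  -1.03584262 -0.56266953] [-0.42474946  0.88130778 -0.38105755  1.62633788  0.78504535  1.3821776
 -1.23584211]
top (array([ 0.55296431,  0.04709008, -1.59144483]), np.float64(0.35053438410882))
top [ 54.15916162 198.59878343]
top [ 32.22692211 192.06985474]
top [ 52.29603655 190.34626114]
side (array([ 0.54697458,  0.01875698, -1.36988994]), np.float64(0.5551481372836609))
side [169.52271864 207.1299697 ]
side [162.44694932 202.14028186]
side [168.12942557 181.66576057]
```

View pics/8.png

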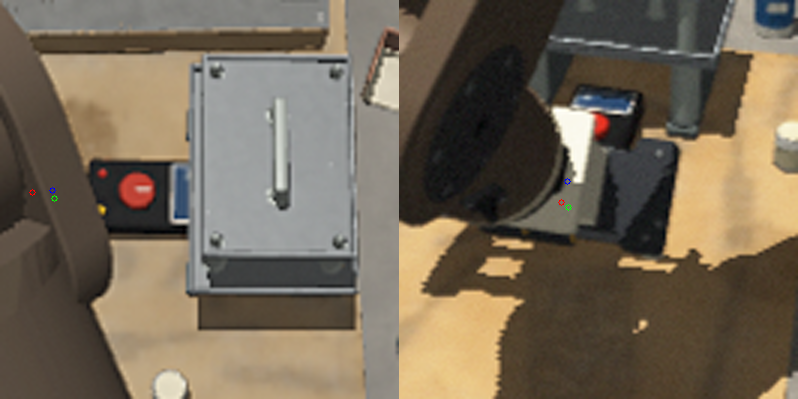

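Picture 8: both trays sit on the stand (posts poke through all four corners of the upper tray, top crop (217,70), (337,70), (217,240), (340,240)); the handset lies lengthways at the mouth, tail at crop x≈90, nose under the tray from x≈190; the leaning gripper is behind it.

jog_arm --motion '[[[0.0033,0,0.0038,0,0,0,1],[0.0066,0,0.0075,0,0,0,1],[0.0029,0,0.0108,0,0,0,1],[-0.0009,0,0.0141,0,0,0,1],[-0.0047,0,0.0174,0,0,0,1],[-0.0084,0,0.0207,0,0,0,1],[-0.0122,0,0.024,0,0,0,1],[-0.016,0,0.0273,0,0,0,1]]]'

```text
clock: 26.17
position: [0.5555, 0.0841, -0.0073]
ee_rot: [1.84, 1.776, -0.683]
force: [-1.0, 1.2, -0.0]
width: 0.004
gripper_force: 0.0
```

```bash
cat > hs.py <<'E'
from h import *
o=observe();print(o['clock'],o['position'],o['force'],R.from_rotvec(o['ee_rot']).as_matrix().round(3).tolist())
im=get_image("top");m=mask("handset","top")
if m is not None:
    m=m>0;r,c=np.nonzero(m)
    print("mask",m.sum(),c.min(),c.max(),r.min(),r.max())
    u=c.min();rows=r[c<=u+1];print("tail",ray("top",(u-.5,rows.mean()),.02),"mid row x near/far cols",[ray("top",(k,r[c==k].mean()),.02)[0].round(4) for k in(u+3,c.max()-2)])
E
python3 hs.py
```

```text
26.1667 [ 0.55549107  0.08408674 -0.00725279] [-0.97678472  1.15276195 -0.02164286] [[0.028, 0.999, -0.019], [0.754, -0.034, -0.655], [-0.656, 0.004, -0.755]]
mask 454 272 292 193 218
tail [0.57137711 0.0530318  0.02      ] mid row x near/far cols [np.float64(0.5593), np.float64(0.5512)]
```

jog_arm --motion '[[[-0.0038,0,0.0033,0,0,0,1],[-0.0075,0,0.0066,0,0,0,1],[-0.0113,0,0.0098,0,0,0,1],[-0.0151,0,0.0131,0,0,0,1],[-0.0189,0,0.0164,0,0,0,1],[-0.0226,0,0.0197,0,0,0,1],[-0.0264,0,0.0229,0,0,0,1],[-0.0302,0,0.0262,0,0,0,1]]]'

```text
clock: 26.93
position: [0.5541, 0.0444, -0.0074]
ee_rot: [1.84, 1.777, -0.683]
force: [-0.1, 0.4, -0.5]
width: 0.001
gripper_force: 0.5
```

```bash
python3 hs.py; python3 -c "
from h import *
get_image('side');m=mask('handset','side')
if m is not None:
    r,c=np.nonzero(m);print(m.sum(),r.min(),r.max(),c.min(),c.max())
for y in(.03,-.01,-.05):
    for c in P:
        k=render('handset',c,[.5525,y,-1.6]);r,q=np.nonzero(k>.5);print(y,c,r.min(),r.max(),q.min(),q.max())
print(proj('top',[[.5525,.0059,.082],[.5525,.0059,.07]]))
"
```

```text
26.9333 [ 0.55406782  0.04440383 -0.00741002] [-0.09376327  0.44407202 -0.49903135] [[0.028, 0.999, -0.019], [0.755, -0.034, -0.655], [-0.656, 0.004, -0.755]]
0.03 side 196 232 238 271
0.03 top 193 218 259 303
-0.01 side 187 222 242 274
-0.01 top 192 218 276 320
-0.05 side 179 212 246 277
-0.05 top 192 218 293 336
[[291.99557895 197.23568728]
 [291.84604666 198.69575977]]
```

jog_arm --motion '[[[-0.0038,0,0.0033,0,0,0,1],[-0.0075,0,0.0066,0,0,0,1],[-0.0113,0,0.0098,0,0,0,1],[-0.0151,0,0.0131,0,0,0,1],[-0.0189,0,0.0164,0,0,0,1],[-0.0222,0,0.0193,0,0,0,1],[-0.0222,0,0.0193,0,0,0,1]]]'

```text
clock: 27.72
position: [0.553, 0.0138, -0.0072]
ee_rot: [1.841, 1.775, -0.685]
force: [0.4, -0.5, -0.2]
width: 0.004
gripper_force: 0.0
```

jog_arm --motion '[[[0.005,0,-0.005,0,0,0,1],[0.02,0,-0.02,0,0,0,1],[0.04,0,-0.045,0,0,0,1],[0.06,0,-0.07,0,0,0,1],[0.08,0,-0.1,0,0,0,1],[0.1,0,-0.125,0,0,0,1],[0.11,0,-0.14,0,0,0,1],[0.11,0,-0.14,0,0,0,1]]]'

```text
clock: 28.38
position: [0.5581, 0.1974, 0.0263]
ee_rot: [1.838, 1.785, -0.677]
force: [-1.4, 0.5, -0.3]
width: 0.007
gripper_force: 0.0
```

```bash
python3 hs.py; python3 -c "
from h import *
get_image('side');m=mask('handset','side')
if m is not None:
    r,c=np.nonzero(m);print(m.sum(),r.min(),r.max(),c.min(),c.max())
g=cv2.cvtColor(get_image('top'),cv2.COLOR_RGB2GRAY);print(g[190:222:4,262:298])
"
```

```text
28.3833 [0.55805536 0.19735187 0.02631963] [-1.37181975  0.51364101 -0.33469676] [[0.024, 1.0, -0.016], [0.758, -0.028, -0.651], [-0.651, 0.004, -0.759]]
mask 181 285 292 193 218
tail [0.54375859 0.02228791 0.02      ] mid row x near/far cols [np.float64(0.5501), np.float64(0.55)]
691.0 189 216 244 276
[[127 128 129 130 131 138 142 148 153 155 157 156 156 156 156 155 155 156
  158 159 160 160 159 158 158 157 156 154 154 154 153 131 117 169 152 102]
 [127 130 132 132 135 141 148 150 151 152 154 153 153 154 154 154 154 155
  155 156 157 156 161 156  81  52  19  19  26  40  68 113 122 167 150 103]
 [127 127 127 128 129 134 139 151 159 157 154 155 155 156 156 155 156 157
  158 156 156 158 160 135  18  33  34  58  92  89  66 119 125 168 151 103]
 [135 134 134 144 153 154 157 157 156 155 155 156 157 155 155 155 155 156
  157 157 157 160 160 124  19  35  38  39  39  31  68 120 123 167 152 104]
 [153 153 154 156 157 156 155 154 154 153 153 152 149 147 146 144 145 146
  147 150 155 159 159 124  20  34  38  37  35  27  66 128 148 167 152 103]
 [158 157 155 155 155 156 156 153 152 147 144 147 149 146 143 141 141 141
  142 143 144 150 147  85  37  32  43 134 205 164  52 115 126 167 150 103]
 [160 161 162 162 160 159 157 156 155 152 149 148 148 146 145 142 142 142
  142 137 138 147 147  87  37  35  35  36  34  29  66 119 127 167 152 104]
 [160 161 160 161 160 161 162 161 160 157 156 156 155 152 149 148 147 147
  146 152 154 156 160 165 139  51  60  63  62  53  72 122 127 167 151 109]]
```

jog_arm --motion '[[[-0.012,0,0.017,0,0,0,1],[-0.03,0,0.042,0,0,0,1],[-0.05,0,0.07,0,0,0,1],[-0.07,0,0.095,0,0,0,1],[-0.085,0,0.115,0,0,0,1],[-0.1,0,0.13,0,0,0,1],[-0.106,0,0.136,0,0,0,1],[-0.106,0,0.136,0,0,0,1]]]'

```text
clock: 29.3
position: [0.5528, 0.0173, -0.0066]
ee_rot: [1.842, 1.772, -0.687]
force: [1.3, -0.1, 1.1]
width: 0.008
gripper_force: 0.0
```

```bash
python3 -c "
from h import *
o=observe();p=o['position'];r=R.from_rotvec(o['ee_rot']);print(p,o['force'],r.inv().apply(np.array([.5525,-.0055,-.0074])-p))"
```

```text
[ 0.55282388  0.01730082 -0.00658343] [ 1.27862998 -0.07072566  1.07590297] [-0.01663462  0.00053424  0.0156094 ]
```

jog_arm --motion '[[[-0.003,0,0.0028,0,0,0,1],[-0.006,0,0.0056,0,0,0,1],[-0.009,0,0.0084,0,0,0,1],[-0.012,0,0.0112,0,0,0,1],[-0.0145,0,0.0136,0,0,0,1],[-0.0166,0,0.0155,0,0,0,1],[-0.0166,0,0.0155,0,0,0,1]]]'

```text
clock: 29.88
position: [0.5526, -0.002, -0.0077]
ee_rot: [1.84, 1.776, -0.684]
force: [0.2, 0.9, 1.2]
width: 0.003
gripper_force: 0.6
```

jog_arm --motion '[[[0.005,0,-0.005,0,0,0,1],[0.02,0,-0.02,0,0,0,1],[0.04,0,-0.045,0,0,0,1],[0.06,0,-0.07,0,0,0,1],[0.08,0,-0.1,0,0,0,1],[0.1,0,-0.125,0,0,0,1],[0.11,0,-0.15,0,0,0,1],[0.11,0,-0.18,0,0,0,1],[0.11,0,-0.18,0,0,0,1]]]'

```text
clock: 30.63
position: [0.559, 0.2067, 0.0584]
ee_rot: [1.84, 1.783, -0.675]
force: [-0.1, 0.8, 0.9]
width: 0.005
gripper_force: 0.0
```

```bash
python3 hs.py; python3 -c "
from h import *
get_image('side');m=mask('handset','side')
if m is not None:
    r,c=np.nonzero(m);print(m.sum(),r.min(),r.max(),c.min(),c.max())
g=cv2.cvtColor(get_image('top'),cv2.COLOR_RGB2GRAY);print(g[190:222:4,280:298])
m=mask('upper_tray','top');print(fit('upper_tray',[.551,-.057,-1.6],{'top':m},.125))
for y in(-.055,-.063):
    k=render('handset','side',[.5515,y,-1.6]);r,q=np.nonzero(k>.5);print(y,r.min(),r.max(),q.min(),q.max())
"
```

```text
30.6333 [0.55896584 0.20666693 0.05839287] [-0.12683391  0.83346728  0.8891651 ] [[0.026, 1.0, -0.014], [0.759, -0.029, -0.65], [-0.651, 0.006, -0.759]]
532.0 189 212 247 276
[[157 159 160 160 159 158 157 157 155 154 154 154 153 130 117 168 152 101]
 [155 156 157 156 156 158 157 155 154 155 156 154 135 117 118 168 150 103]
 [157 156 156 156 156 156 156 158 157 156 159 147  64 115 124 167 151 102]
 [157 157 157 158 157 157 157 156 156 154 156 145  53 115 123 167 151 103]
 [147 150 154 156 156 157 156 156 155 153 157 143  47 125 148 166 152 104]
 [141 143 143 145 148 153 157 157 158 159 163 152  54 113 125 167 150 103]
 [142 138 137 143 148 152 155 156 156 160 159 117  55 115 127 168 152 104]
 [146 152 155 154 156 156 157 157 158 158 160 158 133 113 126 166 150 111]]
(array([ 0.55104205, -0.05815482, -1.59806949]), np.float64(0.032035398230088497))
-0.055 178 211 247 277
-0.063 176 209 248 278
```

jog_arm --motion '[[[0,0,0.03,0,0,0,1],[-0.012,0,0.057,0,0,0,1],[-0.03,0,0.082,0,0,0,1],[-0.05,0,0.11,0,0,0,1],[-0.07,0,0.135,0,0,0,1],[-0.085,0,0.155,0,0,0,1],[-0.1,0,0.17,0,0,0,1],[-0.107,0,0.177,0,0,0,1],[-0.1115,0,0.1812,0,0,0,1],[-0.1134,0,0.183,0,0,0,1]]]'

```text
clock: 31.77
position: [0.5523, -0.0064, -0.0079]
ee_rot: [1.841, 1.776, -0.683]
force: [-0.4, 1.9, 2.6]
width: 0.006
gripper_force: 0.7
```

jog_arm --motion '[[[0,0,0,0,0,0,1]]]'

```text
clock: 31.85
position: [0.5525, -0.0054, -0.0079]
ee_rot: [1.84, 1.777, -0.682]
force: [-1.3, 0.1, -1.0]
width: 0.008
gripper_force: 0.0
```

jog_arm --motion '[[[0.005,0,-0.005,0,0,0,1],[0.02,0,-0.02,0,0,0,1],[0.04,0,-0.045,0,0,0,1],[0.06,0,-0.07,0,0,0,1],[0.08,0,-0.1,0,0,0,1],[0.1,0,-0.125,0,0,0,1],[0.11,0,-0.15,0,0,0,1],[0.11,0,-0.18,0,0,0,1],[0.11,0,-0.18,0,0,0,1]]]'

```text
clock: 32.6
position: [0.5586, 0.2039, 0.0584]
ee_rot: [1.839, 1.786, -0.673]
force: [-0.1, 0.9, 0.5]
width: 0.003
gripper_force: 0.0
```

```bash
python3 -c "
from h import *
print(observe()['clock']);g=cv2.cvtColor(get_image('top'),cv2.COLOR_RGB2GRAY);get_image('side');m=mask('handset','side')
if m is not None:
    r,c=np.nonzero(m);print(m.sum(),r.min(),r.max(),c.min(),c.max())
print(g[190:222:4,286:298])
m=mask('upper_tray','top');print(fit('upper_tray',[.551,-.057,-1.6],{'top':m},.125))
"
```

```text
32.6
519.0 189 212 247 276
[[157 156 155 154 153 154 153 130 116 168 151 101]
 [157 155 155 154 155 157 154 132 117 167 150 103]
 [156 157 158 155 155 153 153 133 119 167 151 103]
 [157 156 155 154 153 152 151 132 117 166 151 104]
 [156 156 155 152 152 151 149 139 142 165 152 103]
 [156 157 157 158 158 158 155 131 119 166 150 103]
 [155 156 156 157 158 160 157 131 120 166 152 103]
 [157 157 157 158 158 157 154 131 122 166 150 110]]
(array([ 0.5505992 , -0.05789796, -1.59670095]), np.float64(0.04196621454120475))
```

Handset now fully hidden under the tray, trays unmoved, arm clear. Hand in.

```bash
python3 -c "
from cell import *
print(sign_off())"
```

```text
the job is handed in; nothing more can be done
None
```

I handed the job in at about 33 s: my last camera checks showed both trays on their shoulders, the handset fully under the lower tray, and the arm clear, but sign-off returned no verdict.

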